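Clear the marker turntable, load the bead disc and start the spin check

TASK

Make the turntable ready for the bead spin check and start it: take both red arrow markers off the platter and lay them flat in the grey marker tray, then set the clear bead disc down flat in the middle of the platter, wholly inside the engraved ring, letting go only when it rests there. Then flip the amber guard on the control box right up so that it stands open by itself, push the green start button beneath it fully in and let it come out again. Leave the guard up and do not disturb the other things on the shelf.

Things in the scene. Friction and masses are not known exactly. Their poses are not given: they have to be found in the camera images.
- turntable: Motor turntable: round dark base 176 mm across with a brushed aluminium platter 200 mm across and 14 mm thick, its flat top 50 mm above the shelf. Does not slide; the platter is held by its drive, which yields only to more than 0.6 N m. Origin on the axis at shelf level, z up.
- platter_top (a point): Centre of the platter's top face (50 mm above the shelf), z up. Thin dark cross lines meet here, and a thin dark ring of 140 mm diameter is engraved around it.
- arrow_a_mid (a point): Middle (half-way along and half-way up) of a red acrylic arrow marker, 130 mm long, 14 mm thick, about 50 g. x runs along the arrow towards its tip, z up. Shaft 24 mm wide from x = -65 to +25 mm; head from x = +25 (52 mm wide) to the tip at +65. It balances at this point.
- arrow_b_mid (a point): The same for the second red arrow marker, identical to the first.
- arrow_a: The same first arrow: origin at the centre of its underside, 7 mm below arrow_a_mid, same axes. The arrows start flat on the platter, about 90 mm apart (middle to middle), nearly parallel but pointing opposite ways.
- arrow_b: The same second arrow marker: origin at the centre of its underside, 7 mm below arrow_b_mid, same axes.
- tray_in (a point): Centre of the floor of the grey marker tray with dark foam, an open-topped box standing on the shelf 190 mm (its x) by 240 mm (its y) outside, 30 mm high, walls and floor 5 mm, fixed. This point is 5 mm above the shelf; z up. There is room for both arrows side by side along the tray's x.
- disc_boss (a point): Middle of the boss of the clear acrylic bead disc (about 170 g): a disc 120 mm across and 10 mm thick with a round upright boss at its centre, 32 mm across, 40 mm tall (top 50 mm above the disc's underside), a dark lead bead in its top. The point is on the axis, 30 mm above the underside, z up. It starts flat on the shelf; grip it by the boss.
- disc: The same bead disc: origin at the centre of its underside, 30 mm below disc_boss.
- console: White control box, fixed, 155 mm deep (x), 200 mm wide (y), 30 mm high in front, 110 mm at the back; its aluminium face slopes 35 degrees, facing -x and up. Origin at shelf level, mid-width, 85 mm behind its front edge. Amber guard on its right half (centre line y = -30 mm); red stop mushroom (36 mm across, 32 mm proud of the face) at y = +65 mm.
- guard_hinge (a point): Mid-point of the guard's hinge axis, 28 mm off the sloping face; its frame turns with the guard. y is the hinge axis; with the guard shut x points up the slope, z straight out of the face (35 degrees from vertical). The guard is an amber cover 52 mm wide (y), reaching to x = -79 mm plus an 8 mm lip; top plate at z = 0, side and front walls down to z = -20 mm (8 mm off the face).
- guard_grip (a point): Point midway between the guard's side walls, at the finger ribs: x = -62, y = 0, z = -4 mm in guard_hinge's frame (24 mm off the face when shut); turns with the guard. The walls can be pinched here across the 52 mm (along y) with about 12 N, and the guard turns between the fingers as it is swung up, lagging a little; tilting the hand back with it helps.
- guard (a joint): Opening angle of the guard, rad: 0 shut, 2.05 fully up at its stop; positive turn about guard_hinge's +y (the lip rises and swings back). The stiff hinge holds it wherever it is left; about 0.7 N at the ribs moves it. Even fully up it is in the way of a hand coming from straight above: the button is reached square to the sloping face.
- start_top (a point): Centre of the green start button's top face, 28 mm in diameter, 22 mm off the sloping face (50 mm down the slope from the hinge). z points straight out of the face, y along the hinge, x up the slope; the button is pushed along -z.
- start (a joint): Travel of the start button in m: 0 out, 0.006 fully in, spring return, 1.5 N to start and 5 N when fully in.
- pig: Dull grey lead pig with lid and small knob, 85 mm in diameter, 95 mm tall, heavy, loose; not part of the job. Origin at the centre of its underside.
- caliper: Steel caliper 230 mm long (x), 77 mm over the jaws, 12 mm thick, lying flat, loose; not part of the job. Origin under the middle of its beam.
- wedge: Aluminium step wedge 140 by 45 mm, 35 mm high at its +x end, loose; not part of the job. Origin at the centre of its underside.
- rub: White jar of hand rub with a blue lid, 60 mm in diameter, 85 mm tall, loose; not part of the job. Origin at the centre of its underside.
- labels: Cardboard box of labels 70 by 110 by 50 mm high, loose; not part of the job. Origin at the centre of its underside.
Mind the look-alikes: they are no part of the job. Leave any brown look-alike of the arrow_a alone.

How it is judged:
By the outcome, as a careful person would: the job done as asked, in the order asked, and still so for the second after the job is handed in, with the robot touching nothing.
It also fails if it takes over 72 s, if anything falls off the work surface, if the arm or the gripper's body presses on something with over 40 N, if the wrist force passes 120 N, or if a joint passes its speed limit or range.

ROBOT

A 6-joint arm with a two-finger parallel gripper is mounted at the origin on the work surface. World frame = base frame: x ahead of the robot, y to its left, z up, the work surface at z = 0. Lengths are in m, angles in rad, forces in N, time in s.
With the tool pointing down it reaches from about 0.275 to 0.825 m from the base axis. Payload 5.2 kg.
Tool frame: the origin (TCP) lies midway between the tips of the shut fingers; the grasp point (between the pads) lies behind it (arm.tcp_to_grasp is the z of the grasp point in the tool frame, in m); z points along the fingers, y is the line along which they close (so a half turn about z gives the same grasp; the last joint's range is limited). The gripper opens to 93 mm and grips with 3 to 60 N. Pads are 15 mm wide; open, the fingers measure 128 mm over their backs; the gripper's body (75 mm by 188 mm) begins 65 mm behind the grasp point.
Start: joints at [-1.351, 0.259, 1.535, -0, 1.348, -0.203], TCP at [0.226, -0.502, 0.219] pointing down, gripper open.
Joint ranges: [-3.14, 3.14], [-0.91, 2.08], [0.19, 2.58], [-1.22, 4.36], [0.22, 2.71], [-3.12, 3.12]. Speed limits (rad/s): [2.57, 2.57, 3.14, 3.14, 3.14, 3.14].

INTERFACE

Orientations are given as [roll, pitch, yaw] about the fixed x, y, z axes, in that order (R = Rz(yaw) Ry(pitch) Rx(roll)).
In Python, from plant import arm, vision gives the robot as it stands.
- The arm moves only by the shell command python3 -m pendant 'ROWS'. ROWS is JSON, one flat list of numbers, 7 for each row, row after row: the shift along the tool's x, y, z as a fraction of full scale, then the turn, a rotation vector about the tool's x, y, z as a fraction of full scale, then the finger opening in mm, from 0 to 93. A call has 1 to 8 rows; each row is the pose to reach, as a shift and turn from the pose commanded when the call began, along the tool's axes at that moment; what a row does not reach only later rows make up. Full scale, the value 1, is 0.12 m for a shift and 45 degrees for a turn. A row lasts 1/12 s, in which the tool goes at most 41.7 mm and 7.16 degrees, less where a joint would pass 70% of its speed; a pose out of reach is approached as far as the arm can. A call with a number of a shift or a turn outside -1 to 1 is refused whole. A call with a gripper value outside its range is refused whole. The fingers move at their own pace and stop on an object; the grip force is fixed at half the most. Time passes only in rows, so rows that repeat a pose let the fingers close. It gives the time, the measured TCP pose, the force, the opening and the grip force at its end, in the units of the state.
- arm.read_state(): the state, without advancing time (a new reading comes with each control period).
- vision.read_camera(name): name is "scene" or "top"; returns a dict with "img" (480x640x3 uint8, red, green, blue), "vertical_fov" (degrees; the focal length in pixels is half the picture's height over the tangent of half this angle, whatever the lens; pixels are square), "cx", "cy" (the principal point, pixels), "xyz" and "attitude" of the camera in the world. Camera axes: x right, y down, z forward; pixel columns grow to the right and rows downward; lengths in m; the calibration is good to about 2 mm. A picture is of the moment at which its call begins. There is no depth.
- arm.close_job(): hands the job in; it is judged then, once.
The state is a dict: "t": time; "joint_pos": joint angles; "joint_vel": joint speeds; "tau": joint torques, N m; "ee_pos": TCP position; "orientation": TCP orientation; "contact_force": force on the tool from outside, world axes, zero at the start; "torque": the same for the moment, N m; "finger_gap": finger opening in m; "grip_force": force on a finger pad.
Only numpy, scipy, OpenCV 4.12 (cv2) and the standard library are available. Lean on these libraries where they do the work, as an engineer would, in place of code of your own. Each camera call takes 0.05 s, during which the arm holds its last target. There are 200 camera calls.

## Working session

There is one attempt and no reset: what is moved stays moved. The work goes in short steps, Python scripts to look and compute and a shell command to move; the robot and the scene stay as the last step left them, time stands still between calls to the robot, and variables do not carry over. Pictures are saved under pics/ and viewed, at most 14 in all, crops included, and the job is handed in when it is done.

```bash
ls; mkdir -p pics; python3 - <<'E'
from plant import arm, vision
import cv2
print(arm.read_state(), arm.tcp_to_grasp)
for n in("scene","top"):
    c=vision.read_camera(n); cv2.imwrite(f"pics/{n}0.png",c["img"][...,::-1]); print({k:v for k,v in c.items() if k!="img"})
E
```

```text
pics
{'t': 0.0, 'joint_pos': array([-1.35080785e+00,  2.59343418e-01,  1.53603933e+00, -3.92856323e-05,
        1.34802530e+00, -2.02777070e-01]), 'joint_vel': array([-9.77569262e-04, -1.95046902e-03,  5.80705575e-04,  4.15475712e-04,
       -7.29628431e-05, -1.15755857e-03]), 'tau': array([ 8.83916764e-04, -4.37308645e+01, -2.83999586e+01,  7.20780878e-02,
        4.15093673e-02, -1.47760838e-04]), 'ee_pos': array([ 0.22555591, -0.50103049,  0.21783506]), 'orientation': array([-3.13980675e+00, -3.28087541e-04,  4.22773966e-01]), 'contact_force': array([ 0.07946585,  0.15515723, -0.0264074 ]), 'torque': array([ 0.04070066,  0.01049169, -0.02005885]), 'grip_force': 0.0, 'finger_gap': 0.09313780495761378} -0.0188
{'vertical_fov': 56.77517198018704, 'cx': 316.5557301350319, 'cy': 246.26589458861122, 'xyz': array([ 1.13912808, -0.23584432,  0.98896737]), 'attitude': array([-2.47768958, -0.01180543,  1.25344688])}
{'vertical_fov': 47.98529685722182, 'cx': 314.9688451905696, 'cy': 244.8695982603997, 'xyz': array([ 0.40109779, -0.00863725,  1.4972    ]), 'attitude': array([-3.08005135e+00, -1.56183770e-03, -1.57953069e+00])}
```

View pics/scene0.png

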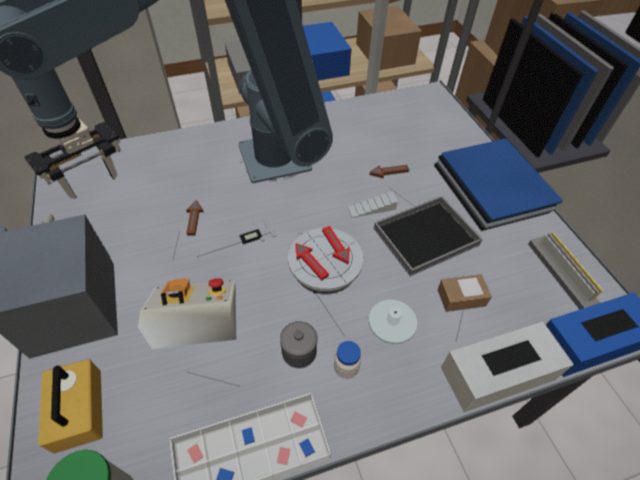

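View pics/top0.png

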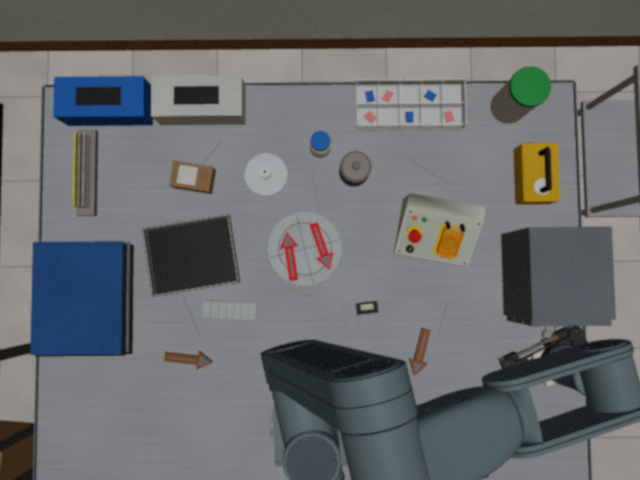

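The pictures show the red arrows on the platter at top (291,257) and (322,247), disc boss at (265,172), tray at (192,254), console at (440,230) with the guard at (450,240). The pig (355,168), rub (320,142), caliper and brown arrows must be avoided.

```bash
cat > h.py <<'E'
import numpy as np, cv2
from scipy.spatial.transform import Rotation as R
from plant import arm, vision
def cam(n):
    c=vision.read_camera(n); c["f"]=240/np.tan(np.radians(c["vertical_fov"]/2)); c["R"]=R.from_euler("xyz",c["attitude"]).as_matrix(); return c
def ray(c,uv):
    uv=np.atleast_2d(uv).astype(float)
    d=np.c_[(uv[:,0]-c["cx"])/c["f"],(uv[:,1]-c["cy"])/c["f"],np.ones(len(uv))]
    return d@c["R"].T
def plane(c,uv,z):
    d=ray(c,uv); return c["xyz"]+d*((z-c["xyz"][2])/d[:,2])[:,None]
def proj(c,p):
    q=(np.atleast_2d(p)-c["xyz"])@c["R"]; return q[:,:2]/q[:,2:]*c["f"]+[c["cx"],c["cy"]]
def tri(cs,uvs):
    A=np.zeros((3,3));b=np.zeros(3)
    for c,u in zip(cs,uvs):
        d=ray(c,u)[0]; d/=np.linalg.norm(d); P=np.eye(3)-np.outer(d,d); A+=P;b+=P@c["xyz"]
    return np.linalg.solve(A,b)
def blobs(m,amin=30):
    cs,_=cv2.findContours(m.astype(np.uint8),cv2.RETR_EXTERNAL,cv2.CHAIN_APPROX_NONE)
    return [x for x in cs if cv2.contourArea(x)>amin]
def cen(x): m=cv2.moments(x); return np.array([m["m10"],m["m01"]])/m["m00"]
E
python3 - <<'E'
from h import *
for n in("top","scene"):
    c=cam(n); h=cv2.cvtColor(c["img"],cv2.COLOR_RGB2HSV); H,S,V=h[...,0].astype(int),h[...,1],h[...,2]
    print(n)
    red=((H<6)|(H>174))&(S>150)&(V>120)
    for x in blobs(red,40):
        cc=cen(x); p=plane(c,x[:,0],0.064)[:,:2]; 
        q=plane(c,cc,0.064)[0]; r=cv2.minAreaRect((p*1000).astype(np.float32))
        m=cv2.moments(x); print("red",cc.round(1),cv2.contourArea(x),q.round(4),np.round(r[0],1),np.round(r[1],1),round(r[2],1))
    for nm,m in(("amber",(H>8)&(H<24)&(S>170)&(V>150)),("green",(H>45)&(H<80)&(S>100))):
        for x in blobs(m,6): print(nm,cen(x).round(1),cv2.contourArea(x),cv2.boundingRect(x))
    im=c["img"][...,::-1]
    b=(385,185,110,90) if n=="top" else (130,265,120,95)
    cr=im[b[1]:b[1]+b[3],b[0]:b[0]+b[2]]
    cv2.imwrite(f"pics/c_{n}.png",cv2.resize(cr,None,fx=6,fy=6,interpolation=cv2.INTER_CUBIC))
E
```

```text
top
red [290.4 261. ] 235.5 [0.4471 0.0539 0.064 ] [453.4  59.2] [109.6  37.5] 1.6
red [414.4 236.5] 87.5 [ 0.5094 -0.2769  0.064 ] [ 508.8 -276.5] [26.3 28.5] 44.2
red [318.9 240.3] 222.0 [ 0.5015 -0.0223  0.064 ] [494.3 -29.2] [112.   37.3] 12.2
amber [449.8 243.9] 443.5 (433, 230, 30, 28)
amber [440.6 231.3] 17.0 (437, 224, 8, 17)
amber [540.5 172. ] 1880.0 (523, 144, 36, 57)
green [529.7  86.5] 1236.0 (509, 67, 42, 40)
scene
red [215.2 282.4] 68.5 [ 0.4869 -0.2745  0.064 ] [ 486.9 -275. ] [30.  20.7] 72.3
red [312.9 263.1] 268.5 [ 0.5042 -0.0256  0.064 ] [492.2 -32.7] [126.2  40.7] 11.8
red [333.8 241.3] 227.5 [0.4529 0.0496 0.064 ] [462.4  50.2] [124.8  31.9] 0.8
amber [168.1 286. ] 10.5 (164, 283, 8, 8)
amber [184.2 285.9] 7.0 (181, 281, 7, 9)
green [ 81.2 467.1] 1338.0 (47, 450, 63, 30)
```

View pics/c_top.png

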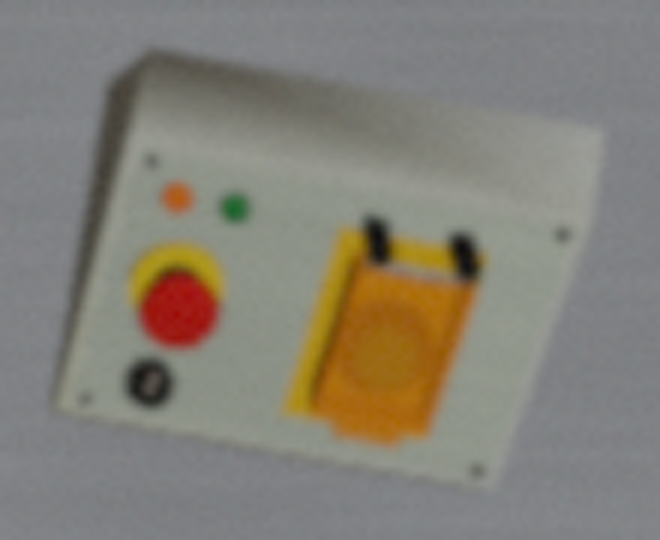

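View pics/c_scene.png

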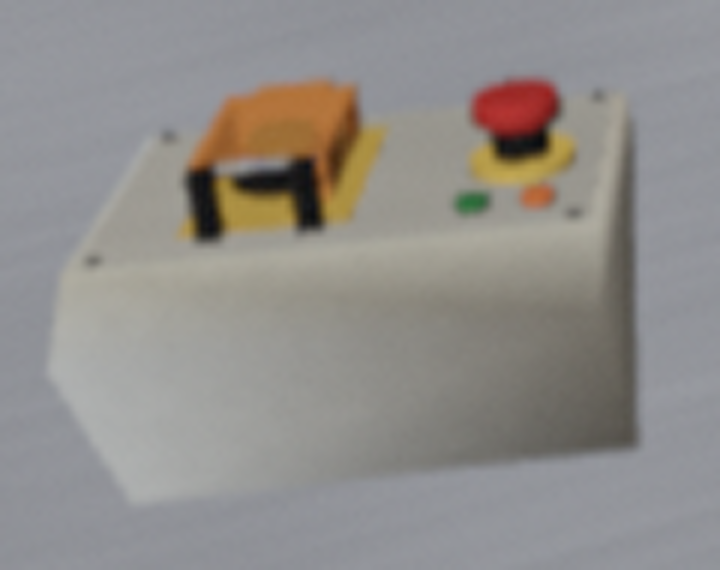

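The crops show the console: screws in top crop at (151,161),(562,234),(84,399),(477,471), guard between hinge brackets (378,240)/(465,257) and lip (367,435), stop mushroom (178,310), button seen through at (385,348). In the scene crop the same screws are at (573,211),(93,260),(597,97),(168,135).

```bash
python3 - <<'E'
from h import *
T,Sc=cam("top"),cam("scene")
pt=lambda u:(np.array(u)+.5)/6-.5+[385,185]
ps=lambda u:(np.array(u)+.5)/6-.5+[130,265]
P={}
for n,a,b in [("BL",(151,161),(573,211)),("BR",(562,234),(93,260)),("FL",(84,399),(597,97)),("FR",(477,471),(168,135)),("hingeL",(362,262),(305,158)),("hingeR",(475,283),(198,170)),("btn",(385,348),(285,135)),("greenLED",(235,208),(472,203))]:
    p=tri([T,Sc],[pt(a),ps(b)]); P[n]=p
    print(n,p.round(4),(proj(T,p)-pt(a)).round(1),(proj(Sc,p)-ps(b)).round(1))
print("frontcorners z=.03",plane(T,[pt((60,408)),pt((492,488))],0.03).round(4))
l=(P["BL"]+P["FL"]-P["BR"]-P["FR"]); print("yaw from y",np.arctan2(-l[0],l[1]))
l=(P["BL"]-P["FL"]+P["BR"]-P["FR"]);print("yaw from x",np.arctan2(l[1],l[0]),"slope",np.degrees(np.arctan2(l[2],np.hypot(*l[:2]))))
def solid(c,m): 
    return blobs(cv2.morphologyEx(m.astype(np.uint8),cv2.MORPH_CLOSE,np.ones((3,3))),150)
for n,c,box in(("top",T,(255,200,350,295)),("scene",Sc,(280,220,375,300))):
    h=cv2.cvtColor(c["img"],cv2.COLOR_RGB2HSV).astype(int)
    m=((h[...,0]<10)|(h[...,0]>168))&(h[...,1]>85)
    k=np.zeros_like(m);k[box[1]:box[3],box[0]:box[2]]=1; 
    for x in solid(c,m&k):
        p=plane(c,x[:,0],.060)[:,:2]; r=cv2.minAreaRect((p*1000).astype(np.float32)); q=cv2.boxPoints(r)
        # head end: centroid shifted toward head
        print(n,"arrow",cen(x).round(1),cv2.contourArea(x),"cen",plane(c,cen(x),.060)[0].round(4),"box",np.round(r[0],1),np.round(r[1],1),round(r[2],1))
    # platter: bright
    if n=="top":
        g=h[...,2]; 
        k=np.zeros(g.shape,np.uint8);k[205:292,262:348]=1
        print("V levels",[int(g[250,u]) for u in range(255,275)], [int(g[u,305]) for u in range(205,220)])
im=T["img"][195:300,130:360,::-1]; cv2.imwrite("pics/t1.png",cv2.resize(im,None,fx=3.4,fy=3.4,interpolation=cv2.INTER_CUBIC))
E
```

```text
BL [ 0.5714 -0.2589  0.1069] [[0.3 0. ]] [[ 0.3 -0. ]]
BR [ 0.5382 -0.4351  0.1081] [[0.1 0. ]] [[ 0.2 -0. ]]
FL [ 0.4721 -0.2399  0.0345] [[0.4 0.1]] [[ 0.5 -0. ]]
FR [ 0.4381 -0.4157  0.0374] [[0.2 0. ]] [[ 0.3 -0. ]]
hingeL [ 0.5255 -0.3489  0.119 ] [[1.3 0.1]] [[ 1.5 -0. ]]
hingeR [ 0.5166 -0.3928  0.1181] [[-0.4 -0. ]] [[-0.5  0. ]]
btn [ 0.4907 -0.362   0.0899] [[0.1 0. ]] [[ 0.1 -0. ]]
greenLED [ 0.5515 -0.2958  0.1001] [[0.2 0. ]] [[ 0.2 -0. ]]
frontcorners z=.03 [[ 0.4686 -0.2284  0.03  ]
 [ 0.4305 -0.4237  0.03  ]]
yaw from y -0.18885689823059623
yaw from x -0.19028715210647965 slope 35.1655068701496
top arrow [289.8 255.9] 412.0 cen [0.4609 0.0558 0.06  ] box [459.3  59.2] [ 45.4 125.4] 89.6
top arrow [320.9 245.8] 407.0 cen [ 0.4869 -0.0275  0.06  ] box [489.  -30.4] [127.5  45. ] 10.8
V levels [131, 132, 133, 132, 133, 133, 131, 131, 131, 130, 133, 134, 138, 145, 149, 148, 149, 149, 149, 149] [132, 132, 130, 133, 133, 134, 138, 141, 147, 150, 150, 148, 147, 146, 147]
scene arrow [310.5 260.3] 413.5 cen [ 0.4912 -0.0281  0.06  ] box [489.9 -31.9] [133.6  47.7] 10.5
scene arrow [336.5 244.9] 386.0 cen [0.4638 0.0534 0.06  ] box [460.7  57.2] [ 49.1 134.5] 89.4
```

View pics/t1.png

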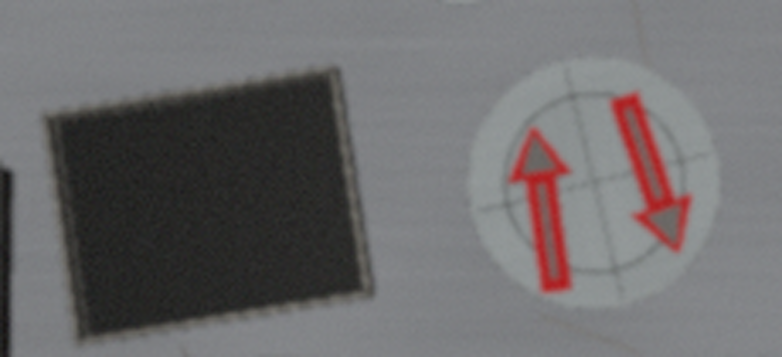

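```bash
cat >> h.py <<'E'
yc=-.19; C=np.array([[np.cos(yc),-np.sin(yc),0],[np.sin(yc),np.cos(yc),0],[0,0,1]])
fm=np.array([.4496,-.3260,.03])   # front top edge middle
a=np.radians(35); XS=C@[np.cos(a),0,np.sin(a)]; YS=C@[0,1,0]; ZS=C@[-np.sin(a),0,np.cos(a)]
F=np.c_[XS,YS,ZS]  # face frame, s,y,off from fm
def face(c,uv,off):
    d=ray(c,uv)[0]; t=(off-(c["xyz"]-fm)@ZS)/(d@ZS); return F.T@(c["xyz"]+t*d-fm)
E
python3 - <<'E'
from h import *
T,Sc=cam("top"),cam("scene")
pt=lambda u:(np.array(u)+.5)/6-.5+[385,185]
ps=lambda u:(np.array(u)+.5)/6-.5+[130,265]
for n,u,o in[("screwBL",(151,161),0),("screwFR",(477,471),0),("screwBR",(562,234),0),("screwFL",(84,399),0),("hingeedge",(418,272),.029),("lip",(367,441),.029),("plateL",(340,335),.029),("plateR",(458,360),.029),("btn",(385,348),.022),("bracket base",(372,222),0),("bracketbaseR",(458,237),0),("stop",(178,310),.032)]:
    print("T",n,(1000*face(T,pt(u),o)).round(1))
for n,u,o in[("screwBL",(573,211),0),("screwFR",(168,135),0),("hingeedge",(252,164),.029),("lip",(333,83),.029),("btn",(285,135),.022),("btn2",(265,180),.0),("brbaseL",(313,225),0),("brbaseR",(208,235),0),("stop",(515,95),.032)]:
    print("S",n,(1000*face(Sc,ps(u),o)).round(1))
t1=lambda u:(np.array(u,float)+.5)/3.4-.5+[130,195]
for n,tip,tail in[("A",(533,127),(555,291)),("B",(678,252),(626,96))]:
    p=plane(T,[t1(tip),t1(tail)],.064); d=p[0]-p[1]; print(n,p.mean(0).round(4),"len",np.linalg.norm(d).round(4),"yaw",np.arctan2(d[1],d[0]).round(3))
tr=plane(T,[t1(u) for u in[(45,117),(338,68),(372,292),(82,338)]],.03); print("tray",tr.round(4).tolist(),tr.mean(0).round(4)); d=tr[0]+tr[1]-tr[2]-tr[3];print("tray yaw",np.arctan2(d[1],d[0]),np.linalg.norm(d)/2, np.linalg.norm(tr[0]+tr[3]-tr[1]-tr[2])/2)
print("platter cross",plane(T,t1((597,183)),.05).round(4),"outline",plane(T,t1((594.5,182.5)),.05).round(4))
# platter outline + disc by Hough on upscaled gray
for n,b,r,z in(("platter",(255,200,352,298),(34,41),.05),("disc",(238,146,292,200),(19,24),.01),("boss",(255,162,276,183),(4,8),.05)):
    g=cv2.cvtColor(T["img"],cv2.COLOR_RGB2GRAY)[b[1]:b[3],b[0]:b[2]]; g=cv2.resize(g,None,fx=6,fy=6,interpolation=cv2.INTER_CUBIC)
    x=cv2.HoughCircles(g,cv2.HOUGH_GRADIENT,1,400,param1=60,param2=12,minRadius=r[0]*6,maxRadius=r[1]*6)
    if x is not None:
        x=x[0,0]; uv=(x[:2]+.5)/6-.5+[b[0],b[1]]; print(n,uv,x[2]/6,plane(T,uv,z).round(4))
im=T["img"][146:200,238:292,::-1]; im2=Sc["img"][292:346,365:419,::-1]
cv2.imwrite("pics/disc.png",cv2.resize(np.hstack([im,im2]),None,fx=7,fy=7,interpolation=cv2.INTER_CUBIC))
E
```

```text
T screwBL [130.9  89.4  -0. ]
T screwFR [  7.1 -90.5  -0. ]
T screwBR [131.8 -90.7  -0. ]
T screwFL [ 7.2 90.  -0. ]
T hingeedge [116.1 -28.6  29. ]
T lip [ 29.2 -30.8  29. ]
T plateL [79.1 -5.  29. ]
T plateR [ 77.5 -57.3  29. ]
T btn [ 73.  -27.3  22. ]
T bracket base [121.1 -10.4  -0. ]
T bracketbaseR [121.4 -48.2  -0. ]
T stop [78.6 66.3 32. ]
S screwBL [127.7  87.6  -0. ]
S screwFR [  1.  -93.1   0. ]
S hingeedge [119.  -30.6  29. ]
S lip [ 37.  -14.1  29. ]
S btn [ 73.  -27.8  22. ]
S btn2 [ 63.5 -40.8  -0. ]
S brbaseL [115.3 -12.8   0. ]
S brbaseR [114.6 -52.6  -0. ]
S stop [80.2 64.7 32. ]
A [0.4602 0.056  0.064 ] len 0.1295 yaw 0.127
B [ 0.4869 -0.0287  0.064 ] len 0.129 yaw -2.83
tray [[0.5388, 0.4576, 0.03], [0.5763, 0.2225, 0.03], [0.3963, 0.1952, 0.03], [0.3617, 0.4262, 0.03]] [0.4683 0.3254 0.03  ]
tray yaw 0.1629890530924865 0.18093910024400242 0.23585808556066168
platter cross [[0.4808 0.0146 0.05  ]] outline [[0.4812 0.0165 0.05  ]]
```

View pics/disc.png

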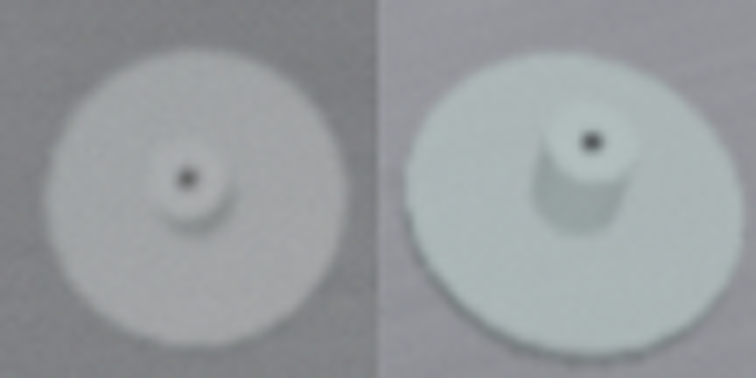

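The crop shows the disc with the bead at (187,179) in the top half and (213,142) in the scene half; the boss is upright at the disc centre.

```bash
cat >> h.py <<'E'
def down(yaw): return R.from_euler("xyz",[np.pi,0,yaw])
def plan(wps,start=None):
    """wps: (pos,Rotation); prints the tool-axis fractions of each call, split to fit"""
    if start is None:
        s=arm.read_state(); start=(s["ee_pos"],R.from_euler("xyz",s["orientation"]))
    p,q=np.array(start[0]),start[1]
    for P,Q in wps:
        n=1
        P=np.array(P); sh=q.inv().apply(P-p)/.12; rv=(q.inv()*Q).as_rotvec()/(np.pi/4)
        n=int(np.ceil(max(abs(sh).max(),abs(rv).max())-1e-3)) or 1
        for i in range(n):
            rvi=rv/n; q2=q*R.from_rotvec(rvi*np.pi/4); p2=p+(P-p)/(n-i)
            print((q.inv().apply(p2-p)/.12).round(3).tolist(),rvi.round(3).tolist(), "rows>=%.1f"%max(np.linalg.norm(p2-p)/.0417,np.linalg.norm(rvi)*45/7.16)); p,q=p2,q2
        print("--")
E
python3 - <<'E'
from h import *
T,Sc=cam("top"),cam("scene")
l=(np.array([187,179])+.5)/7-.5+[238,146]; r=(np.array([213,142])+.5)/7-.5+[365,292]
print("bead",tri([T,Sc],[l,r]),plane(T,l,.05),plane(Sc,r,.05),"disc",plane(T,(np.array([197,197])+.5)/7-.5+[238,146],.01))
A=[.4602,.056]
plan([(A+[.15],down(.127)),(A+[.054],down(.127)),(A+[.15],down(.127)),([.4683-.04*-np.sin(.163)*0+.0,.3254,.15],down(.163))])
E
```

```text
bead [0.69187356 0.12343477 0.0473638 ] [[0.69170669 0.1239886  0.05      ]] [[0.69285791 0.12159568 0.05      ]] disc [[0.69246823 0.1236972  0.01      ]]
[0.922, -0.859, 0.143] [-0.0, 0.0, 0.094] rows>=3.6
[0.856, -0.925, 0.143] [-0.0, 0.0, 0.094] rows>=3.6
[0.786, -0.985, 0.143] [-0.0, 0.0, 0.094] rows>=3.6
[0.711, -1.041, 0.143] [-0.0, 0.0, 0.094] rows>=3.6
--
[0.0, -0.0, 0.8] [0.0, -0.0, -0.0] rows>=2.3
--
[0.0, 0.0, -0.8] [-0.0, -0.0, -0.0] rows>=2.3
--
[0.117, -0.739, -0.0] [0.0, 0.0, -0.015] rows>=2.2
[0.126, -0.738, -0.0] [0.0, 0.0, -0.015] rows>=2.2
[0.135, -0.736, -0.0] [0.0, 0.0, -0.015] rows>=2.2
--
```

```bash

python3 -m pendant '[0.92,-0.86,0.14,0,0,0.094,70, 0.92,-0.86,0.14,0,0,0.094,70, 0.92,-0.86,0.14,0,0,0.094,70, 0.92,-0.86,0.14,0,0,0.094,70, 0.92,-0.86,0.14,0,0,0.094,70]'
python3 -m pendant '[0.86,-0.92,0.14,0,0,0.094,70, 0.86,-0.92,0.14,0,0,0.094,70, 0.86,-0.92,0.14,0,0,0.094,70, 0.86,-0.92,0.14,0,0,0.094,70, 0.86,-0.92,0.14,0,0,0.094,70]'
python3 -m pendant '[0.79,-0.98,0.14,0,0,0.094,70, 0.79,-0.98,0.14,0,0,0.094,70, 0.79,-0.98,0.14,0,0,0.094,70, 0.79,-0.98,0.14,0,0,0.094,70, 0.79,-0.98,0.14,0,0,0.094,70]'
python3 -m pendant '[0.71,-1,0.14,0,0,0.094,70, 0.71,-1,0.14,0,0,0.094,70, 0.71,-1,0.14,0,0,0.094,70, 0.71,-1,0.14,0,0,0.094,70, 0.71,-1,0.14,0,0,0.094,70, 0.71,-1,0.14,0,0,0.094,70]'
python3 - <<'E'
from h import *
A=[.4602,.056]
plan([(A+[.054],down(.127))])
E
```

```text
t: 0.92
ee_pos: [0.2851, -0.3568, 0.2013]
orientation: [-3.138, -0.001, 0.352]
contact_force: [0.3, 0.4, 0.2]
finger_gap: 0.0706
grip_force: 0.0
t: 1.33
ee_pos: [0.3439, -0.2189, 0.1847]
orientation: [-3.139, -0.001, 0.279]
contact_force: [-1.5, -0.2, -0.0]
finger_gap: 0.0699
grip_force: 0.0
t: 1.75
ee_pos: [0.4036, -0.0812, 0.168]
orientation: [-3.14, -0.001, 0.205]
contact_force: [0.4, -1.1, -0.2]
finger_gap: 0.0697
grip_force: 0.0
t: 2.25
ee_pos: [0.4627, 0.0499, 0.1513]
orientation: [3.141, 0.0, 0.13]
contact_force: [0.7, -0.0, 0.0]
finger_gap: 0.0702
grip_force: 0.0
[-0.013, -0.054, 0.811] [0.001, 0.0, 0.004] rows>=2.3
--
```

```bash

python3 -m pendant '[-0.013,-0.054,0.4,0,0,0,60, -0.013,-0.054,0.6,0,0,0,60, -0.013,-0.054,0.75,0,0,0,60, -0.013,-0.054,0.81,0,0,0,60, -0.013,-0.054,0.81,0,0,0,15, -0.013,-0.054,0.81,0,0,0,15, -0.013,-0.054,0.81,0,0,0,15, -0.013,-0.054,0.81,0,0,0,15]'
python3 -m pendant '[0,0,0,0,0,0,15, 0,0,-0.3,0,0,0,15, 0,0,-0.7,0,0,0,15, 0,0,-0.7,0,0,0,15]'
python3 - <<'E'
from h import *
u=.163
plan([([.461,.370,.13],down(u)),([.461,.370,.010],down(u))])
E
```

```text
t: 2.92
ee_pos: [0.461, 0.056, 0.0557]
orientation: [3.141, -0.003, 0.127]
contact_force: [0.2, 0.6, -0.7]
finger_gap: 0.0378
grip_force: 0.0
t: 3.25
ee_pos: [0.4635, 0.0564, 0.1446]
orientation: [3.139, -0.01, 0.128]
contact_force: [0.3, 0.5, -0.3]
finger_gap: 0.0156
grip_force: 0.0
[0.104, -0.865, 0.039] [0.001, -0.004, -0.015] rows>=2.5
[0.114, -0.864, 0.04] [0.001, -0.004, -0.015] rows>=2.5
[0.124, -0.862, 0.04] [0.001, -0.004, -0.015] rows>=2.5
--
[0.0, -0.0, 1.0] [0.0, 0.0, -0.0] rows>=2.9
--
```

```bash

python3 - <<'E'
from h import *
T=cam("top"); cv2.imwrite("pics/chk.png",T["img"][...,::-1])
h=cv2.cvtColor(T["img"],cv2.COLOR_RGB2HSV).astype(int); m=((h[...,0]<10)|(h[...,0]>168))&(h[...,1]>85)
for x in blobs(m,40): print(cen(x),cv2.contourArea(x))
A=[.4602,.056]; plan([(A+[.0525],down(.127))])
E
python3 -m pendant '[0,0,0,0,0,0,50, 0,0,0,0,0,0,50, 0,0,0.3,0,0,0,50, 0,0,0.6,0,0,0,50, 0,0,0.6,0,0,0,50]'
python3 - <<'E'
from h import *
A=[.4602,.056]; plan([(A+[.0525],down(.127))]); print(arm.read_state()["finger_gap"])
E
```

```text
[292.00266667 275.46133333] 62.5
[327.94690265 259.06489676] 56.5
[414.44806202 236.82790698] 107.5
[315.42241379 227.2816092 ] 58.0
[448.5 116. ] 41.0
[369.73092369 116.562249  ] 41.5
[-0.034, -0.002, 0.759] [0.003, -0.013, 0.001] rows>=2.2
--
t: 3.72
ee_pos: [0.4535, 0.0573, 0.0598]
orientation: [-3.138, 0.013, 0.127]
contact_force: [-1.6, -0.5, -0.6]
finger_gap: 0.0439
grip_force: 0.0
[0.055, 0.018, 0.06] [-0.004, 0.017, 0.0] rows>=0.2
--
0.043916063847974605
```

```bash

python3 -m pendant '[0,0,0.05,0,0,0,40, 0,0,0.1,0,0,0,40, 0,0,0.1,0,0,0,15, 0,0,0.1,0,0,0,15, 0,0,0.1,0,0,0,15, 0,0,0.1,0,0,0,15, 0,0,0.1,0,0,0,15, 0,0,0.1,0,0,0,15]'
python3 -m pendant '[0,0,0,0,0,0,10, 0,0,0,0,0,0,10]'
```

```text
t: 4.38
ee_pos: [0.4606, 0.0566, 0.0553]
orientation: [3.141, -0.002, 0.128]
contact_force: [-0.1, 0.7, 6.5]
finger_gap: 0.0236
grip_force: 30.0
t: 4.55
ee_pos: [0.4606, 0.0566, 0.0553]
orientation: [3.141, -0.002, 0.128]
contact_force: [-0.5, -0.5, 7.0]
finger_gap: 0.0235
grip_force: 30.0
```

```bash

python3 -m pendant '[0,0,-0.2,0,0,0,10, 0,0,-0.45,0,0,0,10, 0,0,-0.6,0,0,0,10, 0,0,-0.6,0,0,0,10, 0,0,-0.6,0,0,0,10]'
python3 - <<'E'
from h import *
u=.163
plan([([.461,.370,.12],down(u)),([.461,.370,.012],down(u))])
E
```

```text
t: 4.97
ee_pos: [0.4603, 0.0566, 0.1271]
orientation: [3.141, -0.002, 0.128]
contact_force: [-0.4, 0.1, -0.9]
finger_gap: 0.0236
grip_force: 30.0
[0.113, -0.863, 0.019] [0.0, -0.001, -0.015] rows>=2.5
[0.123, -0.862, 0.02] [0.0, -0.001, -0.015] rows>=2.5
[0.133, -0.86, 0.02] [0.0, -0.001, -0.015] rows>=2.5
--
[0.0, -0.0, 0.9] [0.0, 0.0, 0.0] rows>=2.6
--
```

```bash

python3 -m pendant '[0.06,-0.43,0.02,0,0,-0.015,10, 0.11,-0.86,0.02,0,0,-0.015,10, 0.11,-0.86,0.02,0,0,-0.015,10, 0.11,-0.86,0.02,0,0,-0.015,10]'
python3 -m pendant '[0.06,-0.43,0.02,0,0,-0.015,10, 0.12,-0.86,0.02,0,0,-0.015,10, 0.12,-0.86,0.02,0,0,-0.015,10, 0.12,-0.86,0.02,0,0,-0.015,10]'
python3 -m pendant '[0.06,-0.43,0.02,0,0,-0.015,10, 0.13,-0.86,0.02,0,0,-0.015,10, 0.13,-0.86,0.02,0,0,-0.015,10, 0.13,-0.86,0.02,0,0,-0.015,10, 0.13,-0.86,0.02,0,0,-0.015,10]'
python3 -m pendant '[0,0,0.25,0,0,0,10, 0,0,0.5,0,0,0,10, 0,0,0.7,0,0,0,10, 0,0,0.8,0,0,0,10, 0,0,0.88,0,0,0,10, 0,0,0.88,0,0,0,10]'

```

```text
t: 5.3
ee_pos: [0.458, 0.1639, 0.1222]
orientation: [-3.14, 0.003, 0.142]
contact_force: [-0.5, 0.0, -0.9]
finger_gap: 0.0238
grip_force: 30.0
t: 5.63
ee_pos: [0.4587, 0.2676, 0.1199]
orientation: [-3.141, 0.002, 0.154]
contact_force: [1.2, -0.8, -0.5]
finger_gap: 0.0237
grip_force: 30.0
t: 6.05
ee_pos: [0.4588, 0.3684, 0.1175]
orientation: [3.14, 0.002, 0.165]
contact_force: [-0.9, -0.9, -0.7]
finger_gap: 0.0237
grip_force: 30.0
t: 6.55
ee_pos: [0.4588, 0.3674, 0.0118]
orientation: [3.14, 0.003, 0.162]
contact_force: [-0.5, -0.5, -1.0]
finger_gap: 0.0235
grip_force: 30.0
```

Lower the last ~1.5 mm, release, lift, and plan to arrow B.

```bash

python3 -m pendant '[0,0,0.006,0,0,0,10, 0,0,0.012,0,0,0,10, 0,0,0.012,0,0,0,40, 0,0,0.012,0,0,0,50, 0,0,0.012,0,0,0,50, 0,0,0.012,0,0,0,50, 0,0,0.012,0,0,0,50]'
python3 -m pendant '[0,0,-0.3,0,0,0,50, 0,0,-0.7,0,0,0,50, 0,0,-0.95,0,0,0,50, 0,0,-0.95,0,0,0,50]'
python3 - <<'E'
from h import *
B=[.4869,-.0287]
plan([(B+[.12],down(.312)),(B+[.054],down(.312))])
E
```

```text
t: 7.13
ee_pos: [0.4596, 0.3695, 0.0124]
orientation: [-3.141, -0.001, 0.163]
contact_force: [0.2, 1.0, 0.7]
finger_gap: 0.0488
grip_force: 0.0
t: 7.47
ee_pos: [0.4637, 0.3718, 0.1342]
orientation: [-3.137, -0.013, 0.163]
contact_force: [0.3, 1.3, 0.2]
finger_gap: 0.0501
grip_force: 0.0
[-0.088, 0.831, 0.025] [-0.001, -0.004, -0.047] rows>=2.4
[-0.119, 0.827, 0.026] [-0.001, -0.004, -0.047] rows>=2.4
[-0.15, 0.822, 0.027] [-0.001, -0.004, -0.047] rows>=2.4
[-0.18, 0.816, 0.028] [-0.001, -0.004, -0.047] rows>=2.4
--
[0.0, -0.0, 0.55] [0.0, 0.0, 0.0] rows>=1.6
--
```

```bash

python3 -m pendant '[-0.07,0.82,0.02,0,0,-0.047,50, -0.07,0.82,0.02,0,0,-0.047,50, -0.07,0.82,0.02,0,0,-0.047,50]'
python3 -m pendant '[-0.1,0.82,0.02,0,0,-0.047,50, -0.1,0.82,0.02,0,0,-0.047,50, -0.1,0.82,0.02,0,0,-0.047,50]'
python3 -m pendant '[-0.14,0.82,0.02,0,0,-0.047,50, -0.14,0.82,0.02,0,0,-0.047,50, -0.14,0.82,0.02,0,0,-0.047,50]'
python3 -m pendant '[-0.17,0.81,0.02,0,0,-0.047,50, -0.17,0.81,0.02,0,0,-0.047,50, -0.17,0.81,0.02,0,0,-0.047,50, -0.17,0.81,0.02,0,0,-0.047,50]'
python3 -m pendant '[0,0,0,0,0,0,50]'
python3 - <<'E'
from h import *
B=[.4869,-.0287]
plan([(B+[.054],down(.312))])
E
```

```text
t: 7.72
ee_pos: [0.4668, 0.2675, 0.1235]
orientation: [3.14, 0.0, 0.2]
contact_force: [0.4, 0.5, 0.4]
finger_gap: 0.0505
grip_force: 0.0
t: 7.97
ee_pos: [0.4748, 0.1682, 0.121]
orientation: [3.14, 0.001, 0.236]
contact_force: [0.2, 0.4, 0.2]
finger_gap: 0.0499
grip_force: 0.0
t: 8.22
ee_pos: [0.4818, 0.0685, 0.1188]
orientation: [3.14, -0.0, 0.272]
contact_force: [0.2, 0.7, -0.5]
finger_gap: 0.0502
grip_force: 0.0
t: 8.55
ee_pos: [0.4888, -0.0303, 0.1164]
orientation: [3.14, -0.0, 0.306]
contact_force: [-0.5, 0.6, 1.0]
finger_gap: 0.0502
grip_force: 0.0
t: 8.63
ee_pos: [0.4881, -0.0273, 0.1163]
orientation: [-3.141, 0.0, 0.308]
contact_force: [-0.2, 0.1, 0.9]
finger_gap: 0.05
grip_force: 0.0
[-0.013, 0.008, 0.519] [-0.001, 0.0, -0.005] rows>=1.5
--
```

```bash

python3 -m pendant '[-0.012,0.008,0.25,0,0,-0.005,45, -0.012,0.008,0.45,0,0,-0.005,40, -0.012,0.008,0.51,0,0,-0.005,40, -0.012,0.008,0.51,0,0,-0.005,15, -0.012,0.008,0.51,0,0,-0.005,15, -0.012,0.008,0.51,0,0,-0.005,15, -0.012,0.008,0.51,0,0,-0.005,15, -0.012,0.008,0.51,0,0,-0.005,15]'
python3 -m pendant '[0,0,0,0,0,0,10, 0,0,0,0,0,0,10]'
python3 -m pendant '[0,0,-0.2,0,0,0,10, 0,0,-0.45,0,0,0,10, 0,0,-0.6,0,0,0,10, 0,0,-0.6,0,0,0,10, 0,0,-0.6,0,0,0,10]'
python3 - <<'E'
from h import *
u=.163
plan([([.4756,.281,.12],down(u)),([.4756,.281,.012],down(u))])
E
```

```text
t: 9.3
ee_pos: [0.4881, -0.028, 0.0564]
orientation: [3.14, -0.002, 0.315]
contact_force: [-0.8, 1.1, 2.4]
finger_gap: 0.0239
grip_force: 30.0
t: 9.47
ee_pos: [0.4881, -0.028, 0.0564]
orientation: [3.141, -0.002, 0.314]
contact_force: [0.5, 2.0, 5.9]
finger_gap: 0.0234
grip_force: 30.0
t: 9.88
ee_pos: [0.4878, -0.0284, 0.1282]
orientation: [3.14, -0.002, 0.314]
contact_force: [0.4, -0.5, -1.3]
finger_gap: 0.0237
grip_force: 30.0
[0.233, -0.828, 0.022] [0.001, -0.001, 0.064] rows>=2.5
[0.191, -0.839, 0.022] [0.001, -0.001, 0.064] rows>=2.5
[0.149, -0.847, 0.022] [0.001, -0.001, 0.064] rows>=2.5
--
[-0.0, -0.0, 0.9] [0.0, -0.0, -0.0] rows>=2.6
--
```

```bash

python3 -m pendant '[0.12,-0.42,0.02,0,0,0.064,10, 0.23,-0.83,0.02,0,0,0.064,10, 0.23,-0.83,0.02,0,0,0.064,10, 0.23,-0.83,0.02,0,0,0.064,10]'
python3 -m pendant '[0.1,-0.42,0.02,0,0,0.064,10, 0.19,-0.84,0.02,0,0,0.064,10, 0.19,-0.84,0.02,0,0,0.064,10, 0.19,-0.84,0.02,0,0,0.064,10]'
python3 -m pendant '[0.08,-0.43,0.02,0,0,0.064,10, 0.15,-0.85,0.02,0,0,0.064,10, 0.15,-0.85,0.02,0,0,0.064,10, 0.15,-0.85,0.02,0,0,0.064,10, 0.15,-0.85,0.02,0,0,0.064,10]'
python3 -m pendant '[0,0,0.25,0,0,0,10, 0,0,0.5,0,0,0,10, 0,0,0.7,0,0,0,10, 0,0,0.8,0,0,0,10, 0,0,0.88,0,0,0,10, 0,0,0.88,0,0,0,10]'
python3 -m pendant '[0,0,0.008,0,0,0,10]'

```

```text
t: 10.22
ee_pos: [0.4805, 0.0786, 0.1231]
orientation: [-3.139, 0.003, 0.267]
contact_force: [-0.9, -1.1, -0.8]
finger_gap: 0.0233
grip_force: 30.0
t: 10.55
ee_pos: [0.4771, 0.1811, 0.121]
orientation: [-3.14, 0.002, 0.217]
contact_force: [-0.0, 0.2, -0.7]
finger_gap: 0.0238
grip_force: 30.0
t: 10.97
ee_pos: [0.4738, 0.2813, 0.1187]
orientation: [3.14, 0.002, 0.166]
contact_force: [0.4, 0.3, -1.0]
finger_gap: 0.0235
grip_force: 30.0
t: 11.47
ee_pos: [0.4733, 0.2796, 0.0123]
orientation: [3.14, 0.004, 0.162]
contact_force: [0.3, 0.3, 0.5]
finger_gap: 0.0236
grip_force: 30.0
t: 11.55
ee_pos: [0.4747, 0.2807, 0.0135]
orientation: [3.141, 0.0, 0.162]
contact_force: [0.2, 0.6, 0.4]
finger_gap: 0.0234
grip_force: 30.0
```

```bash

python3 -m pendant '[0,0,0.006,0,0,0,10, 0,0,0.012,0,0,0,10, 0,0,0.012,0,0,0,45, 0,0,0.012,0,0,0,45, 0,0,0.012,0,0,0,45, 0,0,0.012,0,0,0,45, 0,0,0.012,0,0,0,45]'
python3 -m pendant '[0,0,-0.3,0,0,0,45, 0,0,-0.7,0,0,0,60, 0,0,-0.95,0,0,0,60, 0,0,-0.95,0,0,0,60, 0,0,-0.95,0,0,0,60, 0,0,-0.95,0,0,0,60]'
python3 - <<'E'
from h import *
D=[.692,.1236]
plan([(D+[.12],down(.163)),(D+[.016],down(.163))])
E
```

```text
t: 12.13
ee_pos: [0.4743, 0.2821, 0.0122]
orientation: [-3.142, -0.0, 0.164]
contact_force: [-0.1, -0.3, -0.7]
finger_gap: 0.0447
grip_force: 0.0
t: 12.63
ee_pos: [0.4738, 0.2818, 0.1257]
orientation: [3.142, 0.0, 0.164]
contact_force: [0.4, -0.8, 0.1]
finger_gap: 0.06
grip_force: 0.0
[0.789, 0.799, 0.024] [0.0, 0.0, 0.0] rows>=3.2
[0.79, 0.798, 0.024] [0.0, 0.0, 0.0] rows>=3.2
--
[-0.0, -0.0, 0.867] [-0.0, -0.0, -0.0] rows>=2.5
--
```

```bash

python3 -m pendant '[0.79,0.8,0.02,0,0,0,65, 0.79,0.8,0.02,0,0,0,65, 0.79,0.8,0.02,0,0,0,65, 0.79,0.8,0.02,0,0,0,65]'
python3 -m pendant '[0.79,0.8,0.02,0,0,0,65, 0.79,0.8,0.02,0,0,0,65, 0.79,0.8,0.02,0,0,0,65, 0.79,0.8,0.02,0,0,0,65, 0.79,0.8,0.02,0,0,0,65, 0.79,0.8,0.02,0,0,0,65]'
python3 - <<'E'
from h import *
D=[.692,.1236]
plan([(D+[.017],down(.163))])
T=cam("top");cv2.imwrite("pics/mid.png",T["img"][100:320,130:400,::-1])
E
```

```text
t: 12.97
ee_pos: [0.5869, 0.1986, 0.1213]
orientation: [3.14, 0.001, 0.161]
contact_force: [-0.2, 0.9, -0.2]
finger_gap: 0.065
grip_force: 0.0
t: 13.47
ee_pos: [0.691, 0.1234, 0.1187]
orientation: [-3.14, 0.005, 0.163]
contact_force: [-0.4, 0.5, 0.5]
finger_gap: 0.0648
grip_force: 0.0
[0.012, 0.001, 0.848] [-0.002, 0.006, -0.001] rows>=2.4
--
```

View pics/mid.png

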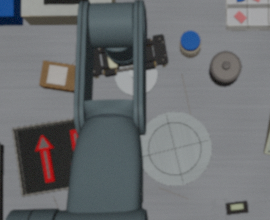

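Arrow A lies in the tray at (44,158) and B's edge shows at (73,140); the platter is clear, centred near (177,149).

```bash

python3 -m pendant '[0.006,0,0.3,0,0,0,60, 0.006,0,0.55,0,0,0,55, 0.006,0,0.75,0,0,0,50, 0.006,0,0.84,0,0,0,50, 0.006,0,0.84,0,0,0,25, 0.006,0,0.84,0,0,0,25, 0.006,0,0.84,0,0,0,25, 0.006,0,0.84,0,0,0,25]'
python3 -m pendant '[0,0,0,0,0,0,20, 0,0,0,0,0,0,20, 0,0,0,0,0,0,20]'
python3 - <<'E'
from h import *
T=cam("top"); g=cv2.cvtColor(T["img"],cv2.COLOR_RGB2GRAY)
# platter: brighter than the shelf
m=np.zeros(g.shape,np.uint8); b=(255,200,352,298); m[b[1]:b[3],b[0]:b[2]]=(cv2.GaussianBlur(g,(3,3),0)>135)[b[1]:b[3],b[0]:b[2]]
x=max(blobs(m,500),key=cv2.contourArea); e=cv2.fitEllipse(x); print(e,plane(T,e[0],.05))
E
```

```text
t: 14.18
ee_pos: [0.6946, 0.1239, 0.0228]
orientation: [3.141, -0.004, 0.164]
contact_force: [0.6, 1.1, 1.5]
finger_gap: 0.0315
grip_force: 30.0
t: 14.43
ee_pos: [0.6946, 0.1239, 0.0228]
orientation: [-3.142, -0.004, 0.164]
contact_force: [-0.9, 1.4, 6.4]
finger_gap: 0.0318
grip_force: 30.0
((307.66796875, 248.1335906982422), (65.30181884765625, 76.44647216796875), 179.90313720703125) [[0.48163007 0.00802329 0.05      ]]
```

```bash

python3 -m pendant '[0,0,-0.15,0,0,0,20, 0,0,-0.4,0,0,0,20, 0,0,-0.7,0,0,0,20, 0,0,-0.85,0,0,0,20, 0,0,-0.85,0,0,0,20]'
python3 - <<'E'
from h import *
s=arm.read_state(); print(s["contact_force"])
plan([([.481,.0155,.115],down(.163)),([.481,.0155,.0745],down(.163))])
E
```

```text
t: 14.9
ee_pos: [0.6966, 0.1234, 0.1287]
orientation: [3.14, -0.01, 0.163]
contact_force: [1.5, -1.1, -1.1]
finger_gap: 0.0316
grip_force: 30.0
[ 1.49792014 -1.11826831 -1.13801257]
[-0.96, 0.297, 0.048] [0.001, -0.007, 0.0] rows>=2.9
[-0.96, 0.298, 0.052] [0.001, -0.007, 0.0] rows>=2.9
--
[0.0, -0.0, 0.338] [0.0, 0.0, -0.0] rows>=1.0
--
```

```bash

python3 -m pendant '[-0.4,0.12,0.03,0,0,0,20, -0.7,0.21,0.05,0,0,0,20, -0.95,0.3,0.05,0,0,0,20, -0.95,0.3,0.05,0,0,0,20]'
python3 -m pendant '[-0.3,0.1,0.03,0,0,0,20, -0.6,0.2,0.05,0,0,0,20, -0.85,0.26,0.05,0,0,0,20, -0.95,0.3,0.05,0,0,0,20, -0.95,0.3,0.05,0,0,0,20, -0.95,0.3,0.05,0,0,0,20]'
python3 -m pendant '[0,0,0,0,0,0,20]'
python3 - <<'E'
from h import *
s=arm.read_state(); print(s["contact_force"])
plan([([.481,.0155,.0745],down(.163))])
E
```

```text
t: 15.23
ee_pos: [0.5765, 0.0677, 0.1123]
orientation: [-3.14, 0.014, 0.163]
contact_force: [-0.8, 0.8, -3.0]
finger_gap: 0.0315
grip_force: 30.0
t: 15.73
ee_pos: [0.4796, 0.0151, 0.1098]
orientation: [-3.141, 0.0, 0.162]
contact_force: [0.1, -0.2, -1.6]
finger_gap: 0.0312
grip_force: 30.0
t: 15.82
ee_pos: [0.481, 0.0154, 0.1102]
orientation: [3.142, -0.001, 0.163]
contact_force: [-0.0, -0.8, -1.4]
finger_gap: 0.0311
grip_force: 30.0
[-0.03036707 -0.77272475 -1.40629216]
[0.0, -0.001, 0.297] [0.0, -0.001, 0.0] rows>=0.9
--
```

```bash

python3 -m pendant '[0,0,0.1,0,0,0,20, 0,0,0.2,0,0,0,20, 0,0,0.27,0,0,0,20, 0,0,0.29,0,0,0,20, 0,0,0.29,0,0,0,20]'
python3 -m pendant '[0,0,0.005,0,0,0,20, 0,0,0.01,0,0,0,20, 0,0,0.015,0,0,0,20, 0,0,0.015,0,0,0,20]'

```

```text
t: 16.23
ee_pos: [0.48, 0.0157, 0.0746]
orientation: [-3.141, 0.002, 0.164]
contact_force: [-0.5, 0.9, -3.1]
finger_gap: 0.0312
grip_force: 30.0
t: 16.57
ee_pos: [0.4804, 0.0153, 0.0741]
orientation: [3.141, -0.001, 0.164]
contact_force: [-0.3, 0.5, -2.7]
finger_gap: 0.0312
grip_force: 30.0
```

```bash

python3 -m pendant '[0,0,0.006,0,0,0,20, 0,0,0.012,0,0,0,20, 0,0,0.012,0,0,0,20]'

```

```text
t: 16.82
ee_pos: [0.4802, 0.0152, 0.0727]
orientation: [3.141, -0.001, 0.164]
contact_force: [-1.0, 0.4, 1.8]
finger_gap: 0.0314
grip_force: 30.0
```

```bash

python3 -m pendant '[0,0,0.003,0,0,0,20, 0,0,0.003,0,0,0,40, 0,0,0.003,0,0,0,55, 0,0,0.003,0,0,0,60, 0,0,0.003,0,0,0,60, 0,0,0.003,0,0,0,60]'
python3 -m pendant '[0,0,-0.3,0,0,0,65, 0,0,-0.6,0,0,0,85, 0,0,-0.9,0,0,0,90, 0,0,-1,0,0,0,90, 0,0,-1,0,0,0,90]'
python3 - <<'E'
from h import *
# guard pose: s=116-62 along slope, y -30; TCP tip 9 mm off the face; tool z = -ZS, tool x up slope
s0=.054; Rt=R.from_matrix(np.c_[XS,-YS,-ZS])
print("rpy",Rt.as_euler("xyz"))
pre=fm+F@[s0,-.030,.09]; tgt=fm+F@[s0,-.030,.008]
print(pre,tgt)
up=[.44,-.2,.24]
plan([([.47,-.12,.24],down(-.1)),(pre+ZS*.03,Rt),(tgt,Rt)])
E
```

```text
t: 17.32
ee_pos: [0.4801, 0.0153, 0.0719]
orientation: [-3.142, 0.0, 0.164]
contact_force: [0.3, 0.5, -0.7]
finger_gap: 0.0585
grip_force: 0.0
t: 17.73
ee_pos: [0.4825, 0.0149, 0.1958]
orientation: [3.139, -0.007, 0.164]
contact_force: [0.7, 0.2, -0.1]
finger_gap: 0.0869
grip_force: 0.0
rpy [ 3.14159265 -0.61086524 -0.19      ]
[ 0.43667951 -0.3540649   0.13469681] [ 0.48286638 -0.36294755  0.06752634]
[-0.142, 0.547, -0.184] [0.001, -0.005, 0.168] rows>=1.7
[-0.069, 0.56, -0.184] [0.001, -0.005, 0.168] rows>=1.7
--
[-0.112, 0.978, 0.336] [-0.017, 0.389, 0.056] rows>=3.0
[-0.168, 0.98, 0.307] [-0.017, 0.389, 0.056] rows>=3.0
--
[-0.0, -0.0, 0.933] [0.0, -0.0, -0.0] rows>=2.7
--
```

```bash

python3 -m pendant '[-0.14,0.55,-0.2,0,0,0.168,90, -0.14,0.55,-0.2,0,0,0.168,90, -0.14,0.55,-0.2,0,0,0.168,90]'
python3 -m pendant '[-0.07,0.56,-0.2,0,0,0.168,90, -0.07,0.56,-0.2,0,0,0.168,90, -0.07,0.56,-0.2,0,0,0.168,90, -0.07,0.56,-0.2,0,0,0.168,90]'
python3 -m pendant '[-0.11,0.98,0.33,-0.017,0.389,0.056,90, -0.11,0.98,0.33,-0.017,0.389,0.056,90, -0.11,0.98,0.33,-0.017,0.389,0.056,90, -0.11,0.98,0.33,-0.017,0.389,0.056,90, -0.11,0.98,0.33,-0.017,0.389,0.056,90]'
python3 -m pendant '[-0.17,0.98,0.3,-0.017,0.389,0.056,90, -0.17,0.98,0.3,-0.017,0.389,0.056,90, -0.17,0.98,0.3,-0.017,0.389,0.056,90, -0.17,0.98,0.3,-0.017,0.389,0.056,90, -0.17,0.98,0.3,-0.017,0.389,0.056,90, -0.17,0.98,0.3,-0.017,0.389,0.056,90, -0.17,0.98,0.3,-0.017,0.389,0.056,90]'
python3 - <<'E'
from h import *
s0=.054; Rt=R.from_matrix(np.c_[XS,-YS,-ZS])
plan([(fm+F@[s0,-.030,.045],Rt),(fm+F@[s0,-.030,.008],Rt)])
T,S=cam("top"),cam("scene")
cv2.imwrite("pics/g1.png",np.hstack([cv2.resize(T["img"][140:300,240:500],None,fx=1.5,fy=1.5),cv2.resize(S["img"][190:350,120:380],None,fx=1.5,fy=1.5)])[...,::-1])
E
```

```text
t: 17.98
ee_pos: [0.4746, -0.0564, 0.2164]
orientation: [3.139, -0.001, 0.029]
contact_force: [0.8, -0.9, -0.0]
finger_gap: 0.0902
grip_force: 0.0
t: 18.32
ee_pos: [0.4676, -0.1207, 0.2387]
orientation: [-3.141, 0.001, -0.103]
contact_force: [-0.7, -0.2, -0.7]
finger_gap: 0.0897
grip_force: 0.0
t: 18.73
ee_pos: [0.4407, -0.2359, 0.1981]
orientation: [3.139, -0.302, -0.151]
contact_force: [0.6, 0.8, 0.6]
finger_gap: 0.0898
grip_force: 0.0
t: 19.32
ee_pos: [0.4185, -0.3493, 0.1602]
orientation: [-3.136, -0.61, -0.192]
contact_force: [1.1, 0.7, -0.2]
finger_gap: 0.0898
grip_force: 0.0
[0.006, 0.013, 0.638] [-0.005, 0.001, -0.002] rows>=1.8
--
[0.0, -0.0, 0.308] [-0.0, -0.0, 0.0] rows>=0.9
--
```

View pics/g1.png

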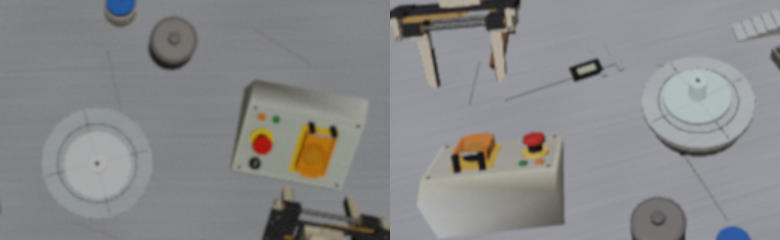

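The disc sits concentric in the engraved ring at (97,163); the open fingers are in front of and above the guard. Now descend and pinch.

```bash

python3 -m pendant '[0.006,0.013,0.3,0,0,0,88, 0.006,0.013,0.6,0,0,0,88, 0.006,0.013,0.8,0,0,0,88, 0.006,0.013,0.9,0,0,0,88, 0.006,0.013,0.94,0,0,0,88, 0.006,0.013,0.94,0,0,0,70]'
python3 -m pendant '[0,0,0,0,0,0,60, 0,0,0,0,0,0,56, 0,0,0,0,0,0,52, 0,0,0,0,0,0,51, 0,0,0,0,0,0,50, 0,0,0,0,0,0,50]'
python3 - <<'E'
from h import *
s=arm.read_state(); print((F.T@(s["ee_pos"]-fm)*1000).round(1), s["finger_gap"],s["torque"])
E
```

```text
t: 19.92
ee_pos: [0.4829, -0.3626, 0.0683]
orientation: [-3.139, -0.611, -0.189]
contact_force: [0.1, 0.6, 1.0]
finger_gap: 0.0846
grip_force: 0.0
t: 20.42
ee_pos: [0.4814, -0.3645, 0.0694]
orientation: [-3.14, -0.612, -0.192]
contact_force: [-1.5, 3.8, 5.0]
finger_gap: 0.0516
grip_force: 30.0
[ 54.1 -31.8  10.2] 0.051611068658393926 [ 0.45801371 -0.07245133  0.27029976]
```

```bash
cat > arc.py <<'E'
from h import *
H=np.array([.116,-.0318,.028])
s=arm.read_state(); p0=F.T@(s["ee_pos"]-fm); R0=R.from_matrix(np.c_[XS,-YS,-ZS]); Rf=R.from_matrix(F)
g0=p0+[0,0,.0188]; v=g0-H; v[1]=0
print("v",v)
def pose(th):
    ph=min(.45*th,.9)
    ry=lambda q:R.from_euler("y",q)
    g=H+[0,p0[1]-H[1],0]+ry(th).apply(v)
    Q=Rf*ry(ph)*Rf.inv()*R0
    return fm+F@g+Q.apply([0,0,.0188]),Q
ths=np.linspace(0,2.1,19); base=pose(0)
for k in range(3):
    b=pose(ths[6*k])
    for t in ths[6*k+1:6*k+7]:
        P,Q=pose(t); print(np.r_[b[1].inv().apply(P-b[0])/.12,(b[1].inv()*Q).as_rotvec()/(np.pi/4)].round(2).tolist())
    print("--")
E
python3 arc.py
```

```text
v [-0.06191162  0.          0.00096924]
[-0.0, -0.0, -0.06, 0.0, -0.07, -0.0]
[-0.0, 0.0, -0.12, 0.0, -0.13, -0.0]
[0.01, -0.0, -0.18, 0.0, -0.2, -0.0]
[0.03, -0.0, -0.23, 0.0, -0.27, 0.0]
[0.05, -0.0, -0.29, 0.0, -0.33, -0.0]
[0.08, -0.0, -0.34, 0.0, -0.4, 0.0]
--
[0.02, 0.0, -0.05, -0.0, -0.07, -0.0]
[0.04, 0.0, -0.11, -0.0, -0.13, 0.0]
[0.07, 0.0, -0.15, -0.0, -0.2, -0.0]
[0.11, -0.0, -0.2, -0.0, -0.27, -0.0]
[0.15, 0.0, -0.23, -0.0, -0.33, -0.0]
[0.19, 0.0, -0.27, -0.0, -0.4, -0.0]
--
[0.04, 0.0, -0.04, 0.0, -0.07, 0.0]
[0.08, 0.0, -0.08, -0.0, -0.13, 0.0]
[0.12, -0.0, -0.1, -0.0, -0.2, 0.0]
[0.17, 0.0, -0.13, -0.0, -0.27, 0.0]
[0.22, 0.0, -0.15, 0.0, -0.33, 0.0]
[0.28, 0.0, -0.15, -0.0, -0.34, 0.0]
--
```

```bash

python3 -m pendant '[0,0,-0.06,0,-0.07,0,50, 0,0,-0.12,0,-0.13,0,50, 0.01,0,-0.18,0,-0.2,0,50, 0.03,0,-0.23,0,-0.27,0,50, 0.05,0,-0.29,0,-0.33,0,50, 0.08,0,-0.34,0,-0.4,0,50, 0.08,0,-0.34,0,-0.4,0,50]'
python3 - <<'E'
from h import *
s=arm.read_state(); print((F.T@(s["ee_pos"]-fm)*1000).round(1), s["torque"])
E
```

```text
t: 21.0
ee_pos: [0.4644, -0.3612, 0.1074]
orientation: [-3.14, -0.29, -0.189]
contact_force: [-11.3, -0.3, -1.1]
finger_gap: 0.0519
grip_force: 30.0
[ 61.8 -31.7  51.2] [-0.09877642  2.01731753 -0.62400579]
```

```bash

python3 -m pendant '[0.02,0,-0.05,0,-0.07,0,50, 0.04,0,-0.11,0,-0.13,0,50, 0.07,0,-0.15,0,-0.2,0,50, 0.11,0,-0.2,0,-0.27,0,50]'
python3 -m pendant '[0.04,0,-0.01,0,-0.06,0,50, 0.07,0,-0.04,0,-0.13,0,50, 0.07,0,-0.04,0,-0.13,0,50]'
python3 - <<'E'
from h import *
s=arm.read_state(); print((F.T@(s["ee_pos"]-fm)*1000).round(1), s["torque"])
T,S=cam("top"),cam("scene")
cv2.imwrite("pics/g2.png",np.hstack([cv2.resize(T["img"][170:280,370:510],None,fx=2.8,fy=2.8),cv2.resize(S["img"][240:350,120:260],None,fx=2.8,fy=2.8)])[...,::-1])
E
```

```text
t: 21.33
ee_pos: [0.4684, -0.3619, 0.1329]
orientation: [-3.138, -0.077, -0.192]
contact_force: [-2.5, 1.3, -3.9]
finger_gap: 0.052
grip_force: 30.0
t: 21.58
ee_pos: [0.4725, -0.3627, 0.1395]
orientation: [-3.138, 0.036, -0.189]
contact_force: [-26.2, 5.0, 13.2]
finger_gap: 0.0517
grip_force: 30.0
[ 86.9 -31.7  72.8] [ 0.7344028   4.72708906 -0.30299311]
```

View pics/g2.png

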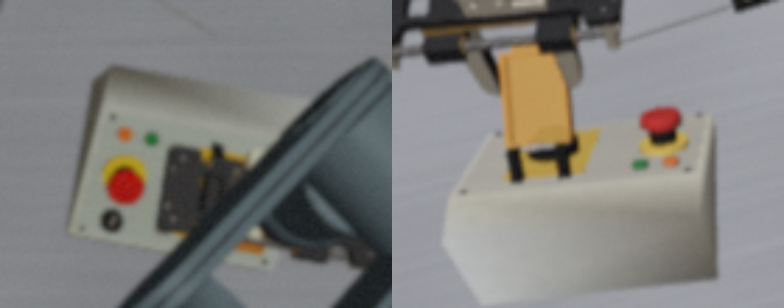

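The guard is raised to roughly 75° and held by the pads; the 29 N is mostly radial, from my last row being about 3 mm short. Relieve that and finish the arc.

```bash

python3 -m pendant '[-0.02,0,-0.015,0,0,0,50, -0.02,0,-0.015,0,0,0,50]'
cat > arc2.py <<'E'
from h import *
H=np.array([.116,-.0318,.028]); Rf=R.from_matrix(F)
s=arm.read_state(); R0=R.from_euler("xyz",s["orientation"]); p0=s["ee_pos"]
g0=F.T@(p0+R0.apply([0,0,-.0188])-fm); v=g0-H; th0=np.arctan2(v[2],-v[0]); print("r",np.hypot(v[0],v[2]),"th",th0)
n=8
for i in range(1,n+1):
    d=i/n*(2.1-th0); ry=lambda q:R.from_euler("y",q)
    Q=Rf*ry(i/n*.3)*Rf.inv()*R0; P=fm+F@(H+ry(d).apply(v))+Q.apply([0,0,.0188])
    print(np.r_[R0.inv().apply(P-p0)/.12,(R0.inv()*Q).as_rotvec()/(np.pi/4)].round(3).tolist())
E
python3 arc2.py
```

```text
t: 21.85
ee_pos: [0.4731, -0.3628, 0.1406]
orientation: [-3.138, 0.024, -0.191]
contact_force: [-10.7, 3.1, 1.4]
finger_gap: 0.0517
grip_force: 30.0
r 0.06282457647062017 th 1.3002274282939346
[0.028, -0.0, -0.04, -0.0, -0.048, 0.0]
[0.061, -0.0, -0.076, -0.0, -0.095, 0.0]
[0.096, -0.001, -0.108, -0.0, -0.143, 0.001]
[0.135, -0.001, -0.137, -0.0, -0.191, 0.001]
[0.176, -0.001, -0.161, -0.0, -0.239, 0.001]
[0.219, -0.001, -0.18, -0.0, -0.286, 0.001]
[0.264, -0.001, -0.195, -0.0, -0.334, 0.001]
[0.31, -0.001, -0.205, -0.0, -0.382, 0.001]
```

```bash

python3 -m pendant '[0.028,0,-0.045,0,-0.048,0,50, 0.06,0,-0.08,0,-0.095,0,50, 0.096,0,-0.113,0,-0.143,0,50, 0.135,0,-0.142,0,-0.19,0,50, 0.135,0,-0.142,0,-0.19,0,50]'
python3 arc2.py
```

```text
t: 22.27
ee_pos: [0.492, -0.3665, 0.1581]
orientation: [-3.138, 0.173, -0.19]
contact_force: [-6.5, 2.8, 3.1]
finger_gap: 0.052
grip_force: 30.0
r 0.06293747200052592 th 1.7479223834496391
[0.013, -0.0, -0.013, 0.0, -0.048, 0.0]
[0.027, -0.0, -0.025, 0.0, -0.095, 0.0]
[0.042, -0.0, -0.037, 0.0, -0.143, 0.0]
[0.057, -0.0, -0.047, 0.0, -0.191, 0.001]
[0.072, -0.0, -0.058, 0.0, -0.239, 0.001]
[0.088, -0.0, -0.067, 0.0, -0.286, 0.001]
[0.104, -0.0, -0.076, 0.0, -0.334, 0.001]
[0.121, -0.0, -0.084, 0.0, -0.382, 0.001]
```

```bash

python3 -m pendant '[0.027,0,-0.025,0,-0.095,0,50, 0.057,0,-0.047,0,-0.19,0,50, 0.088,0,-0.067,0,-0.286,0,50, 0.121,0,-0.084,0,-0.38,0,50, 0.121,0,-0.084,0,-0.38,0,50]'
python3 arc2.py | head -1
python3 - <<'E'
from h import *
S=cam("scene")
cv2.imwrite("pics/g3.png",cv2.resize(S["img"][230:350,120:260],None,fx=4,fy=4)[...,::-1])
E
```

```text
t: 22.68
ee_pos: [0.5087, -0.3696, 0.1643]
orientation: [-3.137, 0.474, -0.188]
contact_force: [-2.0, 2.1, 4.1]
finger_gap: 0.0516
grip_force: 30.0
r 0.061670499983177016 th 2.1143754251960107
```

View pics/g3.png

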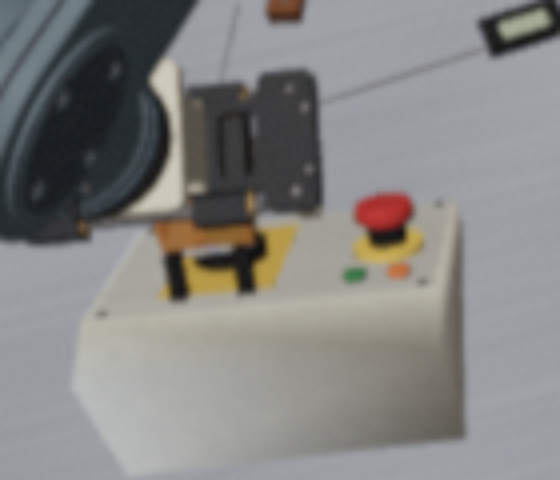

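```bash

python3 -m pendant '[0.022,0,-0.013,0,0,0,50, 0.043,0,-0.026,0,0,0,50, 0.043,0,-0.026,0,0,0,50]'
python3 arc2.py | head -1
```

```text
t: 22.98
ee_pos: [0.51, -0.3699, 0.1646]
orientation: [-3.135, 0.477, -0.19]
contact_force: [-16.1, 3.5, -5.2]
finger_gap: 0.0515
grip_force: 30.0
r 0.06188067417711168 th 2.1382826932737276
```

```bash

python3 -m pendant '[-0.02,0,0.01,0,0,0,50, -0.02,0,0.01,0,0,0,70, -0.02,0,0.01,0,0,0,88, -0.02,0,0.01,0,0,0,88, -0.02,0,0.01,0,0,0,88, -0.02,0,0.01,0,0,0,88, -0.02,0,0.01,0,0,0,88]'
python3 -m pendant '[0,0,-0.3,0,0,0,88, 0,0,-0.6,0,0,0,88, 0,0,-0.9,0,0,0,88, 0,0,-1,0,0,0,88, 0,0,-1,0,0,0,88]'
python3 - <<'E'
from h import *
Rt=R.from_matrix(np.c_[XS,-YS,-ZS]); s=arm.read_state()
w=s["ee_pos"]+[0,0,.05]
pre=fm+F@[.066,-.031,.16]; print(pre)
plan([(w,R.from_euler("xyz",s["orientation"])),([.44,-.36,.31],R.from_euler("xyz",[np.pi,0,-.19])),(pre,Rt)])
T,S=cam("top"),cam("scene")
cv2.imwrite("pics/g4.png",np.hstack([cv2.resize(T["img"][170:280,370:510],None,fx=2.8,fy=2.8),cv2.resize(S["img"][240:350,120:260],None,fx=2.8,fy=2.8)])[...,::-1])
E
```

```text
t: 23.57
ee_pos: [0.5125, -0.371, 0.1669]
orientation: [-3.141, 0.464, -0.19]
contact_force: [-0.3, -0.1, -0.2]
finger_gap: 0.086
grip_force: 0.0
t: 23.98
ee_pos: [0.5669, -0.3818, 0.2773]
orientation: [3.139, 0.458, -0.191]
contact_force: [0.3, -0.7, -0.8]
finger_gap: 0.0876
grip_force: 0.0
[ 0.40671577 -0.3493206   0.19892037]
[-0.184, 0.001, -0.374] [0.0, 0.0, 0.0] rows>=1.2
--
[-0.899, 0.021, 0.603] [0.003, 0.583, -0.001] rows>=3.7
--
[-0.289, -0.035, 0.926] [0.0, 0.778, 0.0] rows>=4.9
--
```

```bash

python3 -m pendant '[-0.18,0,-0.37,0,0,0,60, -0.18,0,-0.37,0,0,0,40]'
python3 -m pendant '[-0.9,0.02,0.6,0.003,0.583,0,10, -0.9,0.02,0.6,0.003,0.583,0,0, -0.9,0.02,0.6,0.003,0.583,0,0, -0.9,0.02,0.6,0.003,0.583,0,0, -0.9,0.02,0.6,0.003,0.583,0,0, -0.9,0.02,0.6,0.003,0.583,0,0]'
python3 -m pendant '[-0.29,-0.035,0.93,0,0.778,0,0, -0.29,-0.035,0.93,0,0.778,0,0, -0.29,-0.035,0.93,0,0.778,0,0, -0.29,-0.035,0.93,0,0.778,0,0, -0.29,-0.035,0.93,0,0.778,0,0, -0.29,-0.035,0.93,0,0.778,0,0, -0.29,-0.035,0.93,0,0.778,0,0, -0.29,-0.035,0.93,0,0.778,0,0]'
python3 - <<'E'
from h import *
Rt=R.from_matrix(np.c_[XS,-YS,-ZS])
plan([(fm+F@[.066,-.031,.16],Rt)])
T,S=cam("top"),cam("scene")
cv2.imwrite("pics/g5.png",np.hstack([cv2.resize(T["img"][170:280,370:510],None,fx=2.8,fy=2.8,interpolation=2),cv2.resize(S["img"][240:350,120:260],None,fx=2.8,fy=2.8,interpolation=2)])[...,::-1])
E
```

```text
t: 24.25
ee_pos: [0.5637, -0.3805, 0.3235]
orientation: [-3.138, 0.47, -0.19]
contact_force: [-0.2, 0.3, 2.9]
finger_gap: 0.0791
grip_force: 0.0
t: 24.75
ee_pos: [0.4289, -0.3514, 0.3012]
orientation: [-3.129, 0.015, -0.195]
contact_force: [0.2, -0.1, -1.3]
finger_gap: 0.0393
grip_force: 0.0
t: 25.42
ee_pos: [0.403, -0.3469, 0.1943]
orientation: [-3.134, -0.601, -0.199]
contact_force: [0.4, -0.4, -0.3]
finger_gap: 0.0006
grip_force: 0.0
[0.05, 0.013, -0.012] [-0.003, 0.012, -0.01] rows>=0.2
--
```

View pics/g5.png

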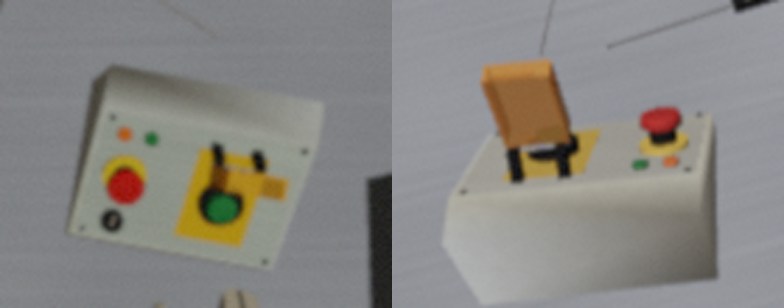

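The guard stands open in both halves; the green button shows at (222,208) in the top half.

```bash

python3 - <<'E'
from h import *
T=cam("top"); h=cv2.cvtColor(T["img"],cv2.COLOR_RGB2HSV).astype(int)
m=(h[...,0]>50)&(h[...,0]<85)&(h[...,1]>110); m[:, :430]=0;m[:,470:]=0
for x in blobs(m,10): print(cen(x),cv2.contourArea(x),(1000*face(T,cen(x),.022)).round(1))
print((1000*face(T,(np.array([222,208])+.5)/2.8-.5+[370,170],.022)).round(1))
s=arm.read_state();print((F.T@(s["ee_pos"]-fm)*1000).round(1))
Rt=R.from_matrix(np.c_[XS,-YS,-ZS])
plan([(fm+F@[.066,-.030,.04],Rt),(fm+F@[.066,-.030,.022],Rt)])
E
```

```text
[448.50715746 243.80368098] 81.5 [ 69.3 -27.7  22. ]
[ 69.  -28.9  22. ]
[ 62.7 -30.2 158.9]
[0.034, -0.0, 0.99] [-0.002, 0.01, -0.003] rows>=2.9
--
[0.0, 0.0, 0.15] [-0.0, 0.0, -0.0] rows>=0.4
--
```

```bash

python3 -m pendant '[0.044,-0.006,0.3,0,0.01,-0.003,0, 0.044,-0.006,0.6,0,0.01,-0.003,0, 0.044,-0.006,0.9,0,0.01,-0.003,0, 0.044,-0.006,0.98,0,0.01,-0.003,0, 0.044,-0.006,1,0,0.01,-0.003,0, 0.044,-0.006,1,0,0.01,-0.003,0]'
python3 - <<'E'
from h import *
s=arm.read_state();print((F.T@(s["ee_pos"]-fm)*1000).round(1), F.T@s["contact_force"])
E
```

```text
t: 26.07
ee_pos: [0.4767, -0.3601, 0.1]
orientation: [-3.138, -0.612, -0.189]
contact_force: [0.0, 0.8, -0.2]
finger_gap: 0.0004
grip_force: 0.0
[ 67.2 -28.4  38.4] [-0.25785934  0.76438482 -0.12329703]
```

```bash

python3 -m pendant '[0,0,0.06,0,0,0,0, 0,0,0.12,0,0,0,0, 0,0,0.15,0,0,0,0, 0,0,0.17,0,0,0,0, 0,0,0.185,0,0,0,0, 0,0,0.185,0,0,0,0]'
python3 - <<'E'
from h import *
s=arm.read_state();print((F.T@(s["ee_pos"]-fm)*1000).round(1), F.T@s["contact_force"])
E
```

```text
t: 26.57
ee_pos: [0.4888, -0.3641, 0.0829]
orientation: [-3.141, -0.614, -0.191]
contact_force: [0.0, -0.4, 5.5]
finger_gap: 0.0004
grip_force: 2.3
[ 67.7 -30.   17.1] [ 3.23811391 -0.34494825  4.45408783]
```

Nearly in (4.5–5.5 N); push on to the bottom.

```bash

python3 -m pendant '[0,0,0.01,0,0,0,0, 0,0,0.02,0,0,0,0, 0,0,0.025,0,0,0,0, 0,0,0.025,0,0,0,0]'
python3 - <<'E'
from h import *
s=arm.read_state();print((F.T@(s["ee_pos"]-fm)*1000).round(1), F.T@s["contact_force"])
E
```

```text
t: 26.9
ee_pos: [0.4895, -0.3643, 0.082]
orientation: [3.14, -0.614, -0.189]
contact_force: [-22.5, 7.1, 28.7]
finger_gap: 0.0004
grip_force: 18.1
[ 67.9 -30.1  16. ] [-2.69924366  2.70867229 36.96825645]
```

Bottomed out. Back off square to the face, then check the final scene.

```bash

python3 -m pendant '[0,0,-0.1,0,0,0,0, 0,0,-0.3,0,0,0,0, 0,0,-0.6,0,0,0,0, 0,0,-0.9,0,0,0,0, 0,0,-1,0,0,0,0, 0,0,-1,0,0,0,0]'
python3 -m pendant '[-0.5,0,-0.6,0,0,0,0, -0.5,0,-0.6,0,0,0,0, -0.5,0,-0.6,0,0,0,0, -0.5,0,-0.6,0,0,0,0]'
python3 - <<'E'
from h import *
T,S=cam("top"),cam("scene")
cv2.imwrite("pics/end.png",np.hstack([T["img"][60:360,130:530],S["img"][150:450,130:530]])[...,::-1])
E
```

```text
t: 27.4
ee_pos: [0.4216, -0.3519, 0.1805]
orientation: [3.138, -0.614, -0.189]
contact_force: [0.4, -0.4, -0.2]
finger_gap: 0.0002
grip_force: 0.0
t: 27.73
ee_pos: [0.332, -0.3339, 0.2018]
orientation: [-3.139, -0.612, -0.194]
contact_force: [-0.2, -0.7, -1.2]
finger_gap: 0.0006
grip_force: 0.0
```

View pics/end.png

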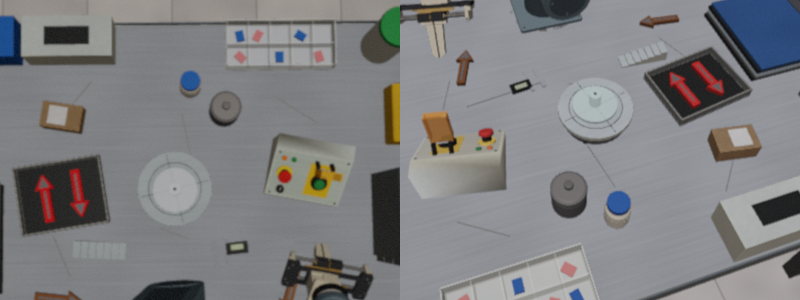

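Both arrows lie flat in the tray at (45,198) and (79,193). The disc is centred inside the ring at (174,189), the guard is up with the green button out at (319,184), and nothing else has moved.

```bash
python3 -c "
from plant import arm
print(arm.close_job())"
```

```text
the job is handed in; nothing more can be done
None
```

I handed the job in at about 28 s: both arrows are flat in the tray, the disc is inside the ring, the guard stands open, and the start button was pushed fully in and came back out.

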